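# Sort returned fitting tins by weight and shut the stock box

## Task

The three screw-lid tins hold brass hose fittings, but some came back from the field empty and they all look the same. Lift each one to feel its weight: stand the full ones in the steel stock box and the empty ones in the low open tray, setting them down rather than dropping them, and leave every tin standing flat. Then swing the stock box's cover fully shut, without knocking over the flask or the dropper bottle.

Things in the scene. Friction and masses are not known exactly. Their poses are not given: they have to be found in the camera images.
- tin_a_mid (a point): centre (half-way up, 18 mm above its underside) of one of three outwardly identical screw-lid aluminium tins, plain round, 50 mm diameter, 36 mm high, standing upright, lid screwed tight (a full tin weighs about 0.3 kg, an empty one about 0.045 kg; nothing outside shows which; neither the name nor the place tells). z axis up through the lid
- tin_b_mid (a point): centre (half-way up, 18 mm above its underside) of one of three outwardly identical screw-lid aluminium tins, plain round, 50 mm diameter, 36 mm high, standing upright, lid screwed tight (a full tin weighs about 0.3 kg, an empty one about 0.045 kg; nothing outside shows which; neither the name nor the place tells). z axis up through the lid
- tin_c_mid (a point): centre (half-way up, 18 mm above its underside) of one of three outwardly identical screw-lid aluminium tins, plain round, 50 mm diameter, 36 mm high, standing upright, lid screwed tight (a full tin weighs about 0.3 kg, an empty one about 0.045 kg; nothing outside shows which; neither the name nor the place tells). z axis up through the lid
- box_floor (a point): centre of the inner floor of the stock box: an open-topped grey sheet-steel box, fixed to the bench, outside 124 mm (its x) by 174 mm (its y) by 48 mm high, walls 4 mm, inner floor 4 mm above the bench, inside 116 x 166 mm. z up; its front, with a blank card holder, faces its -x. A round pin post of 12 mm diameter stands inside it in the far left corner (at x +56, y +81 mm)
- cover (a joint): swing cover of the stock box, a flat steel plate (130 x 180 mm, 3 mm thick, top about 52 mm above the bench) that turns level about a vertical pin in the box's far left corner (+x, +y). 0 = fully shut over the box; grows to 1.95 rad as the cover swings out to the box's left (clockwise seen from above, so shutting is anticlockwise). Stands open at the start; stays where it is left; 0.12 N m of friction (about 1 N at the free corner) and a firm stop at 0
- cover_pin (a point): the cover's pin axis, 56 mm above the bench; its axes turn with the cover and match the box's axes when shut. The nut on it rises to 62 mm above the bench
- cover_push (a point): place to push to shut the cover: the outer face of the cover's turned-up front edge (3 mm thick, from 48 to 65 mm above the bench, along the whole front edge), 25 mm from the free corner, 56 mm above the bench; 121 mm along -x and 146 mm along -y of cover_pin in the cover's own axes. The face looks to the point's own -x: push it toward its +x. When shut it stands 3 mm in front of the box's front wall
- tray_floor (a point): centre of the inner floor of the empties tray: a plain low open aluminium tray with a black rubber mat, fixed to the bench, outside 172 mm (its x) by 132 mm (its y) by 22 mm high with rolled rim, walls 3 mm (inside 166 x 126 mm), inner floor 3 mm above the bench. z up
- flask: bystander: stoppered white flask, 55 mm diameter, 118 mm high, standing; origin under its centre
- dropper: bystander: brown dropper bottle with black top, 33 mm diameter, 100 mm high, standing; origin under its centre

How it is judged:
By the outcome, as a careful person would: the job done as asked, in the order asked, and still so for the second after the job is handed in, with the robot touching nothing.
It also fails if it takes over 70 s, if anything falls off the work surface, if the arm or the gripper's body presses on something with over 40 N, if the wrist force passes 120 N, or if a joint passes its speed limit or range.

## Robot

A 6-joint arm with a two-finger parallel gripper is mounted at the origin on a cart in front of the work surface, level with it; the furniture and walls round the work are solid. World frame = base frame: x ahead of the robot, y to its left, z up, the work surface at z = 0. Lengths are in mm, angles in rad, forces in N, time in s.
With the tool pointing down it reaches from about 300 to 775 mm from the base axis. Payload 14.6 kg.
Tool frame: the origin (TCP) lies on the centre line of the jaws, within the pads' length; the fingertips stand 25 mm ahead of it and the grasp point (between the pads) lies 6 mm ahead of it; z points along the fingers, y is the line along which they close (so a half turn about z gives the same grasp; the last joint's range is limited). The gripper opens to 94 mm and grips with 3 to 60 N. Pads are 16 mm wide; open, the fingers measure 119 mm over their backs; the gripper's body (75 mm by 177 mm) begins 78 mm behind the grasp point.
Start: joints at [-1.285, 0.3, 1.521, -0, 1.321, -0.067], TCP at [190.032, -516.117, 230.446] pointing down, gripper open.
Joint ranges: [-3.03, 3.03], [-0.79, 2.21], [0.23, 2.52], [-1.04, 4.18], [0, 3.07], [-2.55, 2.55]. Speed limits (rad/s): [2.22, 2.22, 2.57, 3.14, 3.14, 3.14].

## Interface

Orientations are given as a unit quaternion [w, x, y, z].
In Python, from cell import arm, viewer, order, readout gives the robot as it stands. Calls block until the motion is done:
- arm.reach(position, orientation): joint-space move of the TCP to a pose.
- arm.move_l(position, rotation=None, speed=150, guard=None): straight line of the TCP; rotation=None keeps the orientation; speed is the mean speed in mm/s. With guard (N) it stops when the force on the tool has changed by that much, and returns True; else False.
- arm.goto_joints(angles): joint-space move.
- arm.open_gripper() and arm.gripper_close(f_grip=None): open the fingers fully, or close them until they stop; f_grip is the grip in N (None keeps the last).
- arm.hold(seconds).
- arm.solve_ik(position, orientation): joint angles nearest the present ones, or None.
- viewer.capture(name): name is "scene" or "top" or "wrist"; returns a dict with "pixels" (480x640x3 uint8, red, green, blue), "range_z" (480x640 float32, mm along the optical axis (not along the pixel's ray), 0 where there is no reading), "fov_y" (degrees; the focal length in pixels is half the picture's height over the tangent of half this angle, whatever the lens; pixels are square), "cx", "cy" (the principal point, pixels), "cam_to_world" (4x4, takes a point from camera to world coordinates). Camera axes: x right, y down, z forward; pixel columns grow to the right and rows downward; lengths in mm; the calibration is good to about 2 mm. A picture is of the moment at which its call begins.
A pose or a line that the arm cannot do raises arm.PlanningError and nothing moves.
- order.hand_in(): hands the job in; it is judged then, once.
Readings, each from a call of its own:
- readout.current_clock(): time.
- readout.current_qpos(): joint angles.
- readout.current_qvel(): joint speeds.
- readout.current_effort(): joint torques, N m.
- readout.current_eef_pos(): TCP position.
- readout.current_tool_rot(): TCP orientation.
- readout.current_contact_force(): force on the tool from outside, world axes, zero at the start.
- readout.current_wrist_torque(): the same for the moment, N m.
- readout.current_opening(): finger opening in mm.
- readout.current_gripper_force(): force on a finger pad.
Only numpy, scipy, OpenCV 4.12 (cv2) and the standard library are available. Lean on these libraries where they do the work, as an engineer would, in place of code of your own. Each camera call takes 0.05 s, during which the arm holds its last target. There are 200 camera calls.

## Working session

There is one attempt and no reset: what is moved stays moved. The work goes in short steps, each a Python script; the robot and the scene stay as the last script left them, time stands still between calls to the robot, and variables do not carry over. Pictures are saved under pics/ and viewed, at most 10 in all, crops included, and the job is handed in when it is done.

```bash
mkdir -p pics && ls && cat > h.py <<'E'
import numpy as np, cv2
from cell import arm, viewer, order, readout
def cap(name, fn):
    d=viewer.capture(name); cv2.imwrite(f'pics/{fn}.png', d['pixels'][:,:,::-1]); np.savez(f'pics/{fn}.npz',**d); return d
def world(d,u=None,v=None):
    f=240/np.tan(np.radians(float(d['fov_y']))/2); z=d['range_z']
    V,U=np.mgrid[:480,:640]
    P=np.stack([(U-d['cx'])/f*z,(V-d['cy'])/f*z,z,np.ones_like(z)],-1)@np.array(d['cam_to_world']).T
    return P[...,:3]
E
python3 - <<'E'
from h import *
for n in('top','scene'):
    d=cap(n,n+'0'); print(n,d['fov_y'],d['cam_to_world'])
E
```

```text
pics
top 57.080945687290075 [[-8.12493694e-03 -9.83142175e-01  1.82662117e-01  4.51595665e+02]
 [-9.99958046e-01  8.76083223e-03  2.67459720e-03 -5.69199702e+01]
 [-4.22978147e-03 -1.82632723e-01 -9.83172110e-01  9.19816263e+02]
 [ 0.00000000e+00  0.00000000e+00  0.00000000e+00  1.00000000e+00]]
scene 49.33505871401909 [[-8.71090257e-01 -2.82460400e-01  4.01768450e-01  2.60897094e+02]
 [-4.90798274e-01  5.30402250e-01 -6.91223920e-01  5.67627289e+02]
 [-1.78555049e-02 -7.99305684e-01 -6.00659309e-01  6.14601382e+02]
 [ 0.00000000e+00  0.00000000e+00  0.00000000e+00  1.00000000e+00]]
```

View pics/top0.png

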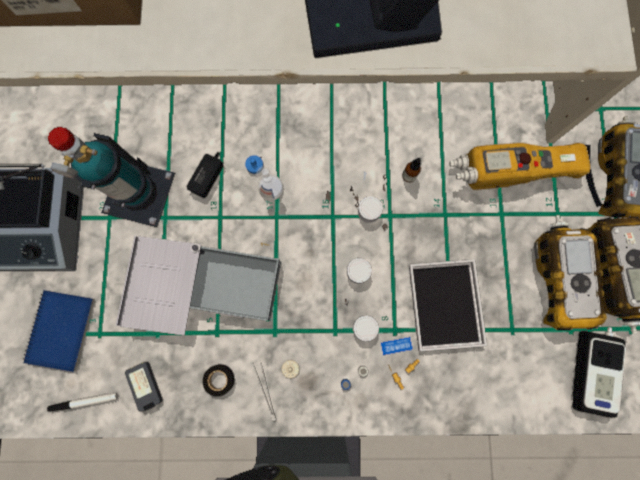

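View pics/scene0.png

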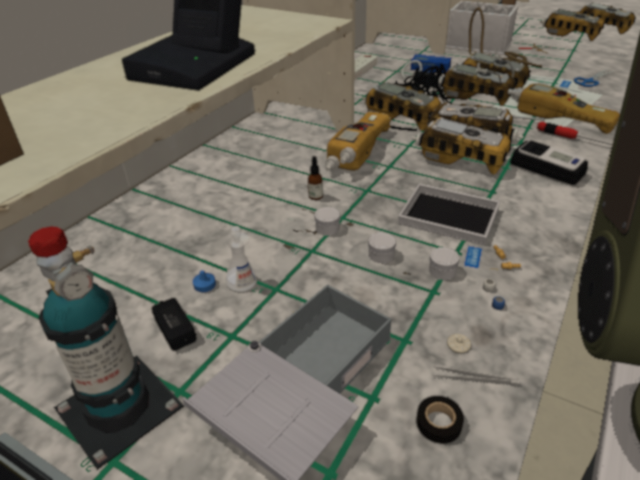

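The top view shows the tins at px (371,209), (359,270) and (366,329). The box is at (235,283), the open cover at (160,285) with its pin at (196,247), and the tray at (447,306). The flask is at (270,187), the dropper at (413,168), and a raised shelf lies beyond row 80. Next I'll measure by height from the depth image.

```bash
python3 - <<'E'
from h import *
d=np.load('pics/top0.npz'); P=world(d)
def sel(u,v,r,z0,z1,ru=None):
    Q=P[v-r:v+r,u-(ru or r):u+(ru or r)].reshape(-1,3); return Q[(Q[:,2]>z0)&(Q[:,2]<z1)]
for u,v in((371,209),(359,270),(366,329)):
    Q=sel(u,v,22,28,44); c,r=cv2.minEnclosingCircle(Q[:,:2].astype(np.float32)); print('tin',c,r,Q.mean(0))
for n,a in dict(box=(237,284,42,42,54,50),boxrim2=(245,290,40,35,60,40),tray=(447,306,50,12,30,42),cover=(155,285,55,47,70,38)).items():
    Q=sel(*a[:3],a[3],a[4],a[5]); print(n,cv2.minAreaRect(Q[:,:2].astype(np.float32)),np.median(Q[:,2]))
for n,a in dict(flask=(270,187,25,20,130),dropper=(413,168,20,20,110),pin=(196,247,6,40,70)).items():
    Q=sel(*a); print(n,Q.min(0),Q.max(0),Q.mean(0))
print('pix', [P[v,u].round() for u,v in((196,247),(300,70),(440,40),(300,100),(119,330),(137,238),(188,334),(185,285),(281,256),(270,320),(190,308),(411,264),(472,262),(483,346),(418,352))])
E
```

```text
tin (684.2836303710938, -157.0742645263672) 25.324325561523438 [ 683.70928153 -156.81340509   35.28750185]
tin (554.9364013671875, -130.6003875732422) 25.368087768554688 [ 554.36427371 -130.34494165   35.22282654]
tin (440.5155029296875, -141.2156219482422) 25.11644172668457 [ 440.40638381 -141.08452383   34.95397544]
box ((534.8082275390625, 122.71018981933594), (183.99029541015625, 152.0737762451172), 89.54293823242188) 49.33825348850701
boxrim2 ((529.0167236328125, 112.44300842285156), (147.25457763671875, 125.24190521240234), 80.19876098632812) 46.84496559169395
tray ((486.2137756347656, -308.5765380859375), (174.05459594726562, 135.1301727294922), 3.9381072521209717) 21.595706058514793
cover ((528.137939453125, 260.8753662109375), (135.6322784423828, 179.98548889160156), 81.99188995361328) 51.38141763878474
flask [713.75032885  27.70574188  20.07682041] [790.21048604  93.30734662 121.69519106] [733.76326449  51.54836608  68.76399329]
dropper [ 747.53482859 -259.93223136   20.02613002] [ 777.26679707 -230.00347037  101.74680015] [ 758.14082813 -242.6683418    58.54312294]
pin [592.20679768 186.83374047  44.79995472] [611.53244453 208.70608895  62.91313337] [600.67104243 197.06562059  54.82322603]
pix [array([602., 194.,  58.]), array([840., -24., 291.]), array([ 890., -246.,  291.]), array([946.,  -9.,  -0.]), array([441., 362.,  -2.]), array([621., 312.,  58.]), array([432., 219.,  -0.]), array([527., 214.,  51.]), array([591.,  31.,  -1.]), array([458.,  51.,  12.]), array([483., 203.,  48.]), array([ 572., -242.,    1.]), array([ 572., -363.,   22.]), array([ 404., -373.,   21.]), array([ 392., -249.,   -1.])]
```

```bash
python3 -c "
import cv2
a=cv2.imread('pics/top0.png')[150:370,100:500];cv2.imwrite('pics/crop0.png',cv2.resize(a,None,fx=2,fy=2,interpolation=3))"
```

```text
(no output)
```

View pics/crop0.png

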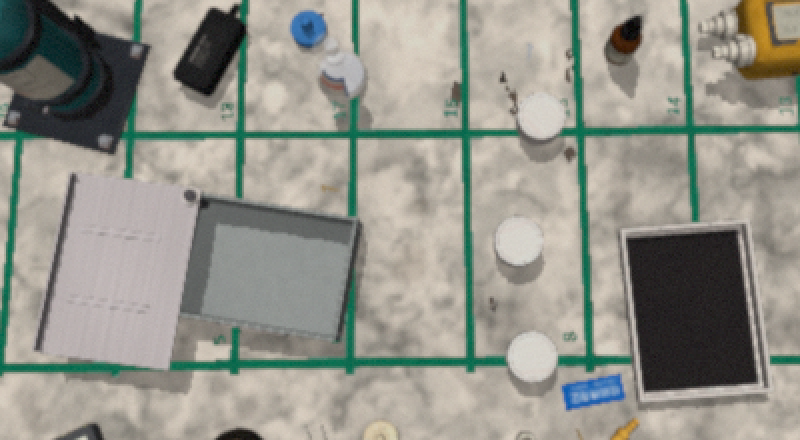

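The crop shows the box yawed by roughly -9°, with the cover open about 90° and its turned-up edge on the left. I'll fit the box, tray and cover poses and check that the planned poses are reachable.

```bash
cat > fit.py <<'E'
from h import *
from scipy.optimize import least_squares
d=np.load('pics/top0.npz'); P=world(d)
def pts(u0,u1,v0,v1,z0,z1):
    Q=P[v0:v1,u0:u1].reshape(-1,3); return Q[(Q[:,2]>z0)&(Q[:,2]<z1)][:,:2]
def fit(Q,hx,hy,x0):   # distance to rectangle centreline
    def r(p):
        c,s=np.cos(p[2]),np.sin(p[2]); L=(Q-p[:2])@np.array([[c,-s],[s,c]])
        q=np.abs(L)-[hx,hy]; return np.hypot(*np.maximum(q,0).T)+np.minimum(q.max(1),0)
    o=least_squares(r,x0,loss='soft_l1',f_scale=2); return o.x,np.median(np.abs(o.fun)),len(Q)
print('box',fit(pts(208,290,240,330,44,53),60,85,[530,120,-.15]))
print('tray',fit(pts(400,495,252,360,18,27),84.5,64.5,[486,-308,.06]))
Q=pts(110,203,228,340,47,56).astype(np.float32)
print('cover',cv2.minAreaRect(Q)); print('rim',fit(pts(110,150,228,340,58,70),.1,90,[528,330,1.5]))
Q=pts(190,203,241,253,59.5,66); print('nut',Q.mean(0),len(Q))
E
python3 fit.py; python3 -c "
from h import *
print(readout.current_clock(),readout.current_tool_rot(),readout.current_contact_force(),readout.current_opening())"
```

```text
box (array([ 5.31888412e+02,  1.26088456e+02, -1.69903590e-01]), np.float64(1.0162964268200199), 393)
tray (array([ 4.86071828e+02, -3.07941011e+02,  6.87872257e-02]), np.float64(1.1917100071883908), 746)
cover ((526.6532592773438, 250.75387573242188), (155.09542846679688, 179.99368286132812), 81.89776611328125)
rim (array([539.87384986, 324.98512555,   1.43230815]), np.float64(0.6641316686493218), 247)
nut [599.59060902 196.22989092] 21
0.1 [-5.25754293e-04  9.84480816e-01  1.75491430e-01 -6.07113910e-05] [1.10639346 0.53521414 0.42910652] 94.14278441080228
```

```bash
cat >> h.py <<'E'
from scipy.spatial.transform import Rotation as R
BOX=(531.9,126.1,-.170); TRAY=(486.1,-307.9,.069)
def at(F,x,y): c,s=np.cos(F[2]),np.sin(F[2]); return [F[0]+c*x-s*y,F[1]+s*x+c*y]
def ori(a,pos):
    best=None
    for b in(a,a+np.pi):
        y=np.array([np.cos(b),np.sin(b),0]); z=np.array([0,0,-1.])
        q=R.from_matrix(np.c_[np.cross(y,z),y,z]).as_quat()[[3,0,1,2]]
        j=arm.solve_ik(pos,q)
        if j is not None and(best is None or abs(j[5])<best[0]): best=(abs(j[5]),q)
    return best[1]
def fz(): 
    v=[]
    for _ in range(15): arm.hold(.02); v.append(readout.current_contact_force()[2])
    return np.mean(v)
def pick(x,y,a):
    q=ori(a,[x,y,140]); arm.reach([x,y,140],q); f0=fz()
    arm.move_l([x,y,30],speed=120); arm.gripper_close(30); w=readout.current_opening()
    arm.move_l([x,y,140],speed=100); arm.hold(.2); df=fz()-f0
    print('opening',w,readout.current_opening(),'dF',df); return df
def place(F,lx,ly,floor,a):
    x,y=at(F,lx,ly); arm.reach([x,y,140],ori(a,[x,y,140]))
    arm.move_l([x,y,30+floor+8],speed=120)
    hit=arm.move_l([x,y,30+floor-3],speed=20,guard=3)
    print('down',hit,readout.current_eef_pos()); arm.open_gripper(); arm.move_l([x,y,140],speed=150)
E
python3 - <<'E'
from h import *
pick(440.5,-141.2,np.pi/2); print(readout.current_clock(),readout.current_contact_force())
E
```

```text
opening 49.72282323028664 49.70327716805698 dF -3.02635631472181
5.5583 [-0.01085687 -0.67393681 -2.46081509]
```

The drop of 3.0 N means this tin is full, so it goes in the box.

```bash
python3 - <<'E'
from h import *
place(BOX,-28,-16,4,BOX[2]+np.pi/2); print(readout.current_clock())
pick(554.9,-130.6,np.pi/2); print(readout.current_clock())
cap('top','top1')
a=cv2.imread('pics/top1.png')[150:370,100:500];cv2.imwrite('pics/crop1.png',cv2.resize(a,None,fx=2,fy=2,interpolation=3))
E
```

```text
down True [501.70247435 115.11968836  33.73194902]
10.75
opening 49.695159947926875 49.4715933293675 dF -2.837082963417204
16.6833
```

View pics/crop1.png

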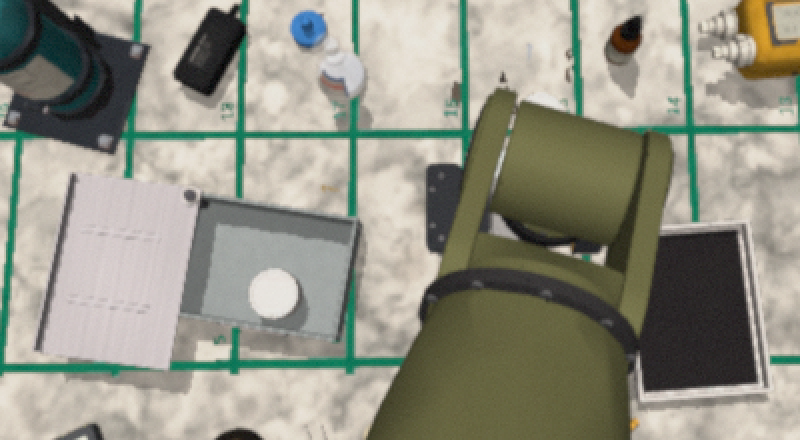

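The first tin stands in the box at crop (274,294), as planned. The second tin is also full, so I'll place it and then weigh the third.

```bash
python3 - <<'E'
from h import *
place(BOX,28,-8,4,BOX[2]+np.pi/2); print(readout.current_clock())
df=pick(684.2,-157.0,np.radians(78))
if df>-1.5: place(TRAY,0,0,3,TRAY[2])
print(readout.current_clock())
arm.reach([400,-200,250],ori(np.pi/2,[400,-200,250])); cap('top','top2'); cap('scene','scene2')
a=cv2.imread('pics/top2.png')[150:370,100:500];cv2.imwrite('pics/crop2.png',cv2.resize(a,None,fx=2,fy=2,interpolation=3))
E
```

```text
down True [558.24726252 113.51631091  33.70635151]
22.0167
opening 49.58770736885733 49.19350065626213 dF -0.31732569499936847
down True [ 486.1812224  -307.97776367   32.69052728]
33.1667
```

View pics/crop2.png

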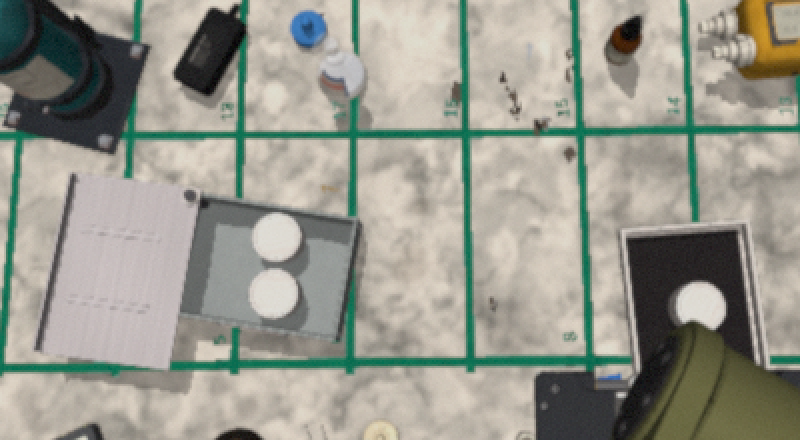

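All three tins stand as planned: the two full ones at crop (277,237) and (274,294), and the empty one in the tray at (699,306). The flask and dropper haven't moved. Next is the cover.

```bash
cat >> h.py <<'E'
PIN=np.array([600.5,196.4])
def cov(psi,d,z=75,flip=0,ly=-146):
    p=[*at((*PIN,psi),-121-d,ly),z]; b=psi+np.pi/2+flip*np.pi
    y=np.array([np.cos(b),np.sin(b),0]); zz=np.array([0,0,-1.])
    return p,R.from_matrix(np.c_[np.cross(y,zz),y,zz]).as_quat()[[3,0,1,2]]
E
python3 - <<'E'
from h import *
d=np.load('pics/top2.npz');P=world(d)
for u,v in((277,237),(274,294),(699,306)):
    u=100+u//2;v=150+v//2; Q=P[v-6:v+7,u-6:u+7]; print(Q[...,2].mean(),Q[:4,:,2].mean()-Q[-4:,:,2].mean(),Q[:,:4,2].mean()-Q[:,-4:,2].mean())
for fl in(0,1):
    for psi in np.linspace(-1.709,-.17,4):
        for z in (75,200):
            j=arm.solve_ik(*cov(psi,12,z,fl)); print(fl,round(psi,2),z,None if j is None else np.round(j,2))
E
```

```text
44.19046503501299 -16.92151482237975 -17.529640171924093
44.01193320109938 -16.19284908355541 -0.45718056803175955
43.183221847159565 0.25778069619052246 17.255726174077914
0 -1.71 75 [ 0.57  0.55  1.55 -0.    1.04  0.71]
0 -1.71 200 [ 0.57  0.41  1.44 -0.    1.29  0.71]
0 -1.2 75 [ 0.5   0.37  1.83 -0.    0.94  0.12]
0 -1.2 200 [ 0.5   0.2   1.71 -0.    1.22  0.12]
0 -0.68 75 [ 0.31  0.27  1.98 -0.    0.9  -0.58]
0 -0.68 200 [ 0.31  0.08  1.86 -0.    1.2  -0.58]
0 -0.17 75 [ 0.09  0.29  1.94 -0.    0.91 -1.31]
0 -0.17 200 [ 0.09  0.11  1.83 -0.    1.21 -1.31]
1 -1.71 75 [ 0.57  0.55  1.55 -0.    1.04 -2.43]
1 -1.71 200 [ 0.57  0.41  1.44 -0.    1.29 -2.43]
1 -1.2 75 None
1 -1.2 200 None
1 -0.68 75 None
1 -0.68 200 None
1 -0.17 75 [ 0.09  0.29  1.94 -0.    0.91  1.83]
1 -0.17 200 [ 0.09  0.11  1.83 -0.    1.21  1.83]
```

```bash
python3 - <<'E'
from h import *
dd=np.load('pics/top2.npz');P=world(dd)
for u,v in((277,237),(274,294),(699,306)):
    u=100+u//2;v=150+v//2; Q=P[v-8:v+9,u-8:u+9,2]; m=np.median; print(m(Q).round(1),(m(Q[:4])-m(Q[-4:])).round(1),(m(Q[:,:4])-m(Q[:,-4:])).round(1))
p0=-1.709
arm.gripper_close(10)
p,q=cov(p0,40,200); arm.reach(p,q)
arm.move_l(cov(p0,40)[0],speed=150)
hit=arm.move_l(cov(p0,-5)[0],speed=40,guard=3)
e=np.array(readout.current_eef_pos()[:2])-PIN
d=-(e@[np.cos(p0),np.sin(p0)])-121; print(hit,d,readout.current_contact_force(),readout.current_clock())
if hit and 4<d<25:
    for psi in np.linspace(p0,-.22,9)[1:]:
        if arm.move_l(*cov(psi,d),speed=100,guard=15): print('guard',psi); break
    else:
        print(readout.current_contact_force())
        print(arm.move_l(*cov(-.17,d-4),speed=25,guard=8))
print(readout.current_contact_force(),readout.current_eef_pos(),readout.current_clock())
E
```

```text
39.0 0.3 0.5
38.8 0.4 0.0
38.2 -0.0 1.1
True 7.51539919990546 [ 0.05854974 -0.36713663 -0.87734744] 40.0583
[ 0.05474053 -0.1068146   0.31065716]
True
[-2.60183217  1.30634728  1.18165438] [446.76777614  78.24902942  74.41233922] 44.4917
```

```bash
python3 - <<'E'
from h import *
e=np.array(readout.current_eef_pos()[:2])-PIN; print(e@[np.cos(.17),-np.sin(.17)])
hit=arm.move_l(*cov(-.17,-4),speed=25,guard=15); f=readout.current_contact_force()
e=np.array(readout.current_eef_pos()[:2])-PIN; print(hit,f,e@[np.cos(.17),-np.sin(.17)])
arm.move_l(cov(-.17,35)[0],speed=100); arm.move_l(cov(-.17,35,230)[0],speed=150)
p=[350,-150,260]; arm.reach(p,ori(np.pi/2,p)); cap('top','top3')
a=cv2.imread('pics/top3.png')[150:370,100:500];cv2.imwrite('pics/crop3.png',cv2.resize(a,None,fx=2,fy=2,interpolation=3))
print(readout.current_clock())
E
sed -i "s/top0.npz/top3.npz/; /^print('box'/d; /^Q=pts(110/d; /^print('cover'/d" fit.py; echo "Q=pts(195,300,235,345,47,56).astype(np.float32);print(cv2.minAreaRect(Q)); print('rim',fit(pts(180,300,290,345,58,70),.1,90,[470,110,-.17]))" >> fit.py; python3 fit.py
```

```text
-131.5270792768181
True [-2.04802822e+00  5.31015950e-04  4.53856246e-01] -131.51931390592125
48.4
tray (array([ 4.86075634e+02, -3.07995405e+02,  6.93195925e-02]), np.float64(1.2459248689776743), 756)
nut [600.08004345 196.3663536 ] 19
((532.3284912109375, 122.71158599853516), (173.42306518554688, 128.34185791015625), 80.02103424072266)
rim (array([ 4.68877693e+02,  1.33703471e+02, -1.70677567e-01]), np.float64(0.667594793274451), 148)
```

View pics/crop3.png

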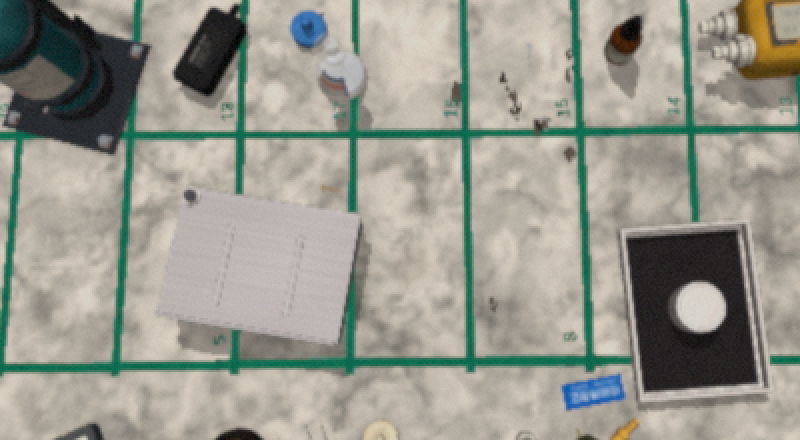

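The cover is shut: its rim yaw is -0.171 rad against -0.170 for the box, and it met a firm stop at 15 N. The bystanders haven't moved and the empty tin stands in the tray.

```bash
python3 -c "
from h import *
print(order.hand_in())"
```

```text
the job is handed in; nothing more can be done
None
```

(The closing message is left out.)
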